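Stack a lap disc, spacer and clamp nut on a square-ended spindle

ROBOT

A 6-joint arm with a two-finger parallel gripper is mounted at the origin on a cart in front of the work surface, level with it; the furniture and walls round the work are solid. World frame = base frame: x ahead of the robot, y to its left, z up, the work surface at z = 0. Lengths are in m, angles in rad, forces in N, time in s.
With the tool pointing down it reaches from about 0.35 to 0.875 m from the base axis. Payload 15.5 kg.
Tool frame: the origin (TCP) lies at the very end of the fingers, on their centre line; the grasp point (between the pads) lies 19 mm behind it (r.tcp_to_grasp is the distance from the TCP to the grasp point, in m); z points along the fingers, y is the line along which they close (so a half turn about z gives the same grasp; the last joint's range is limited). The gripper opens to 85 mm and grips with 20 to 120 N. Pads are 22 mm wide; open, the fingers measure 114 mm over their backs; the gripper's body (76 mm by 85 mm) begins 54 mm behind the grasp point. The pads swing forward as they close: fully open they stand 13 mm farther back than shut.
Start: joints at [-1.349, 0.494, 1.345, -0, 1.302, -0.096], TCP at [0.195, -0.594, 0.231] pointing down, gripper open.
Joint ranges: [-2.91, 2.91], [-0.82, 2.16], [0.22, 2.67], [-1.22, 4.37], [0.12, 2.79], [-3.08, 3.08]. Speed limits (rad/s): [1.89, 1.89, 2.57, 3.01, 3.01, 3.01].

INTERFACE

Orientations are given as a unit quaternion [x, y, z, w].
In Python, from cell import r gives the robot as it stands.
- The arm moves only by the shell command python3 -m pendant 'ROWS' [FORCE]. ROWS is a JSON object of lists of equal length, an entry for each row: "angular": the turn, a rotation vector about the tool's x, y, z scaled (see below), a list of three; "translation": the shift along the tool's x, y, z scaled (see below), a list of three; "claw": the opening, from 0 (shut) to 1 (fully open). In form: {"angular": [[ax, ay, az], ...], "translation": [[tx, ty, tz], ...], "claw": [claw, ...]}. A call has 1 to 12 rows; each row shifts and turns the commanded pose from where the row before left it, along the tool's axes as they then stand; what a row does not reach is not made up. The controller multiplies each number of a shift by 150 mm and each number of a turn by 180 degrees. A row lasts 1/12 s, in which the tool goes at most 41.7 mm and 7.16 degrees, less where a joint would pass 70% of its speed; a pose out of reach is approached as far as the arm can. A call with a number of a shift or a turn outside -1 to 1 is refused whole. A call with a gripper value outside its range is refused whole. The fingers move at their own pace and stop on an object; FORCE is the grip in N (left out, the last holds). Time passes only in rows, so rows that do not move let the fingers close. It gives the time, the measured TCP pose, the force, the opening and the grip force at its end, in the units of the state.
- r.observe(): the state, without advancing time (a new reading comes with each control period).
- r.snapshot(name): name is "scene" or "top" or "wrist"; returns the picture (384x512x3 uint8, red, green, blue); there is no depth.
- r.camera_model(name): a dict with "fx", "fy", "cx", "cy" (pixels), "T" (4x4, takes a point from camera to world coordinates). Camera axes: x right, y down, z forward; pixel columns grow to the right and rows downward; lengths in m; the calibration is good to about 2 mm. A picture is of the moment at which its call begins: read the wrist's pose just before it. camera_model takes no time and is no camera call; for the wrist camera it gives the pose at the moment of the call.
- r.hand_in(): hands the job in; it is judged then, once.
The state is a dict: "t": time; "joints": joint angles; "joint_velocities": joint speeds; "tau": joint torques, N m; "ee_pos": TCP position; "tcp_rot": TCP orientation; "wrist_force": force on the tool from outside, world axes, zero at the start; "torque": the same for the moment, N m; "opening": opening from 0.0 (shut) to 1.0 (fully open); "finger_force": force on a finger pad.
Only numpy, scipy, OpenCV 4.12 (cv2) and the standard library are available. Lean on these libraries where they do the work, as an engineer would, in place of code of your own. Each camera call takes 0.05 s, during which the arm holds its last target. There are 200 camera calls.

TASK

Mount the lap on the spindle stand: put the flanged lap disc on first (flange down), then the plain round spacer, and last the square clamp nut (round collar down), each down fully home on the one below. The spindle's square end stands at an angle nobody has noted, so rest the nut on it lightly and turn it under light pressure until it drops over the square; never force the nut down, let go of everything, and leave the other things on the counter where they are.

Things in the scene. Friction and masses are not known exactly. Their poses are not given: they have to be found in the camera images.
- stand: spindle stand, fixed to the counter: dark steel base, 84 mm across, bevelled rim. Origin: centre of its underside, on the spindle's axis; z up. The spindle (see the points) stands upright on it. Fitted in order, the undersides of the parts come to 20 mm (lap disc), 42 mm (spacer) and 58 mm (clamp nut) above the origin.
- base_top (a point): centre of the base's flat top, 20 mm above the counter, 60 mm across. The steel spindle rises from here: round, 28 mm in diameter, up to 40 mm above the counter, then round, 23 mm, up to 57 mm, then square. The spindle turns only against a stiff friction of about 0.25 N m: take it as standing still.
- spindle_top (a point): centre of the top of the spindle's square end, 76 mm above the counter. The end is 16 mm across flats from 57 mm up; its last 1.5 mm are bevelled to 15 mm. This point's axes are the stand's: the square's own angle about the vertical is random, not tied to them and not measured.
- lap_disc: loose aluminium lap disc, 0.1 to 0.2 kg: round flange 72 mm across, 8 mm thick, with a round hub 46 mm across on it, 22 mm high in all; 31 mm round hole right through. Origin: centre of its underside (the flange); z up through the hub. Stands flange down at the start. Grip it by the hub.
- spacer: loose plain steel ring, about 0.08 kg, 44 mm across, 16 mm high, 26 mm round hole right through; both ends alike. Origin: centre of its underside.
- clamp_nut: loose steel nut, 0.1 kg, 22 mm high, collar down: round collar 52 mm across, 5 mm high, 26 mm hole; on it a 42 x 42 mm square body with an 18 mm square hole, sides parallel. Origin: centre of underside; x, y square to the sides. Fits the spindle every 90 degrees, about 7 degrees play either way; else it rests on the square, underside 68 to 71 mm above the counter, and drops 10 to 13 mm once in line.
- pliers: bystander, to be left alone: small pliers with orange handles, 53 x 106 x 10 mm, lying flat; origin at the centre of its underside
- polish_disc: bystander, to be left alone: stone polishing disc with a thin brass pin standing up from it, 66 mm across, 27 mm high over the pin (no hole: not one of the parts to fit); origin at the centre of its underside
- file: bystander, to be left alone: small flat file with a wooden handle, 12 x 101 x 10 mm, lying flat; origin at the centre of its underside
- rear_bottle_plastic: obstacle, fixed: white plastic pump bottle with a purple pump, standing upright beside the work, 185 mm tall, 90 mm wide; origin at the centre of its foot
- rear_pack_canister: obstacle, fixed: tall round black and cream canister, standing upright behind the pump bottle, 232 mm tall, 80 mm across; origin at the centre of its foot
Things that resemble listed ones, but are neither listed nor needed, are in the scene too. Leave any purple look-alike of the clamp_nut alone.

How it is judged:
By the outcome, as a careful person would: the job done as asked, in the order asked, and still so for the second after the job is handed in, with the robot touching nothing.
It also fails if it takes over 72 s, if anything falls off the work surface, if the arm or the gripper's body presses on something with over 40 N, if the wrist force passes 120 N, or if a joint passes its speed limit or range.

## Working session

There is one attempt and no reset: what is moved stays moved. The work goes in short steps, Python scripts to look and compute and a shell command to move; the robot and the scene stay as the last step left them, time stands still between calls to the robot, and variables do not carry over. Pictures are saved under pics/ and viewed, at most 10 in all, crops included, and the job is handed in when it is done.

```bash
ls; mkdir -p pics
python3 - <<'E'
from cell import r
import cv2,numpy as np
s=r.observe();print({k:np.round(v,3) for k,v in s.items()},r.tcp_to_grasp)
a=r.snapshot("scene");b=r.snapshot("top")
cv2.imwrite("pics/scene.png",a[:,:,::-1]);cv2.imwrite("pics/top.png",cv2.resize(b[:,:,::-1],(800,600),interpolation=cv2.INTER_CUBIC))
for n in("scene","top","wrist"):print(n,{k:np.round(v,3).tolist() for k,v in r.camera_model(n).items()})
E
```

```text
pics
{'t': np.float64(0.0), 'joints': array([-1.35 ,  0.494,  1.346,  0.   ,  1.303, -0.095]), 'joint_velocities': array([ 0.   , -0.001, -0.002,  0.001, -0.001, -0.   ]), 'tau': array([ 6.0000e-03, -8.8216e+01, -3.8388e+01,  0.0000e+00,  1.0000e-02,
        0.0000e+00]), 'ee_pos': array([ 0.195, -0.594,  0.231]), 'tcp_rot': array([ 0.987,  0.158, -0.   , -0.001]), 'wrist_force': array([0.279, 0.034, 0.613]), 'torque': array([ 0.049,  0.01 , -0.026]), 'finger_force': np.float64(0.0), 'opening': np.float64(0.999)} 0.0187
scene {'fx': 372.013, 'fy': 372.013, 'cx': 254.542, 'cy': 184.565, 'T': [[0.999, 0.033, -0.011, 0.545], [0.026, -0.508, 0.861, -0.901], [0.023, -0.861, -0.508, 0.527], [0.0, 0.0, 0.0, 1.0]]}
top {'fx': 424.07, 'fy': 424.07, 'cx': 251.719, 'cy': 191.636, 'T': [[-0.01, -0.989, 0.146, 0.402], [-1.0, 0.011, 0.002, -0.158], [-0.003, -0.146, -0.989, 0.925], [0.0, 0.0, 0.0, 1.0]]}
wrist {'fx': 295.163, 'fy': 295.163, 'cx': 257.8, 'cy': 189.229, 'T': [[0.313, -0.901, -0.3, 0.271], [-0.95, -0.298, -0.097, -0.569], [-0.002, 0.316, -0.949, 0.373], [0.0, 0.0, 0.0, 1.0]]}
```

View pics/top.png

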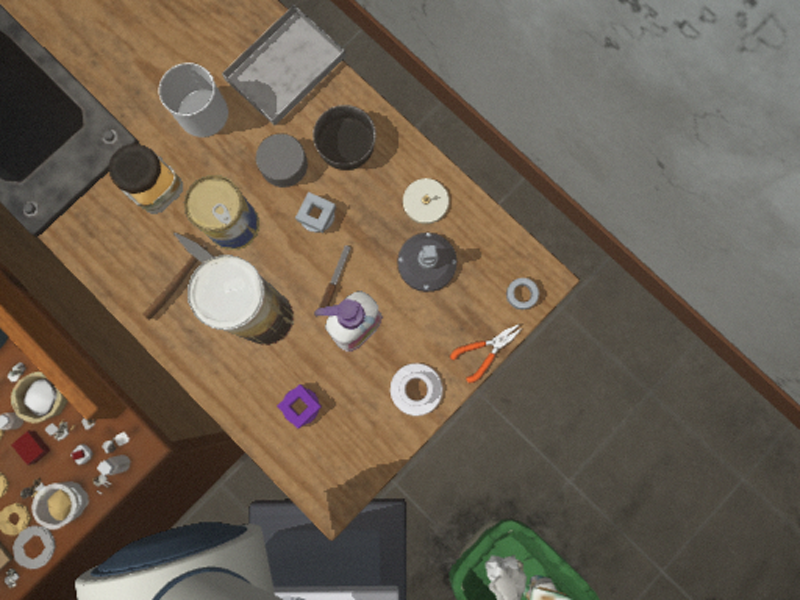

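View pics/scene.png

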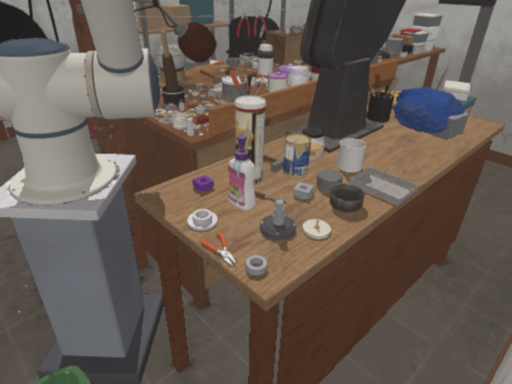

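The top view (800x600) shows the lap disc as a white ring at (416,389), the spacer at (523,293), the nut in grey at (316,212) and the stand at (427,262).

Things that could be mistaken for the parts:
- **Nut:** the purple square at (299,406) is the look-alike, so I choose the grey one at (316,212).
- **Lap disc:** the polish disc at (427,200) has a pin and no hole, so I choose the ring at (416,389).
- **Spacer:** the grey round lid at (281,160) and the dark bowl at (345,137) are not it, so I choose the small ring at (523,293).

```bash
cat > h.py <<'E'
import numpy as np,cv2
from cell import r
from scipy.spatial.transform import Rotation as R
def ray(cm,u,v,z):
    T=np.array(cm["T"]);d=T[:3,:3]@np.array([(u-cm["cx"])/cm["fx"],(v-cm["cy"])/cm["fy"],1]);o=T[:3,3]
    return o+d*(z-o[2])/d[2]
def pix(cm,p):
    T=np.array(cm["T"]);q=T[:3,:3].T@(np.array(p)-T[:3,3]);return cm["fx"]*q[0]/q[2]+cm["cx"],cm["fy"]*q[1]/q[2]+cm["cy"]
def pose():
    s=r.observe();return np.array(s["ee_pos"]),R.from_quat(s["tcp_rot"])
def delta(goal,yaw=None):
    """shift in tool axes, units of 150 mm; yaw of tool x axis"""
    p,q=pose();d=q.inv().apply(np.array(goal)-p)/.15
    x=q.apply([1,0,0]);y=np.degrees(np.arctan2(x[1],x[0]))
    print("shift",np.round(d,3),"yaw now",round(y,1),"toolz",np.round(q.apply([0,0,1]),3),"p",np.round(p,4))
    return d
E
python3 - <<'E'
from h import *
b=r.snapshot("top");cm=r.camera_model("top");k=1.5625
tiles=[]
for n,(u,v) in dict(lap=(416,389),sp=(523,293),nut=(316,212),stand=(427,262)).items():
    u,v=int(u/k),int(v/k);c=b[v-25:v+25,u-25:u+25,::-1]
    c=cv2.resize(c,(400,300) if 0 else (300,300),interpolation=cv2.INTER_CUBIC)
    cv2.putText(c,f"{n} {u-25},{v-25}",(5,15),0,.5,(0,255,255),1);tiles.append(c)
cv2.imwrite("pics/close.png",np.vstack([np.hstack(tiles[:2]),np.hstack(tiles[2:])]))
for n,u,v,z in [("lap",416,389,.022),("sp",523,293,.016),("nut",316,212,.022),("stand",428,252,.076),("bottle",350,313,.185),("can",227,290,.232),("polish",427,200,.01),("purple",299,406,.022)]:
    p=ray(cm,u/k,v/k,z);print(n,p.round(3),np.hypot(*p[:2]).round(3))
E
```

```text
lap [ 0.413 -0.186  0.022] 0.453
sp [ 0.543 -0.336  0.016] 0.639
nut [ 0.661 -0.049  0.022] 0.663
stand [ 0.59  -0.203  0.076] 0.624
bottle [ 0.496 -0.108  0.185] 0.508
can [0.516 0.019 0.232] 0.517
polish [ 0.68  -0.206  0.01 ] 0.711
purple [ 0.392 -0.028  0.022] 0.393
```

View pics/close.png

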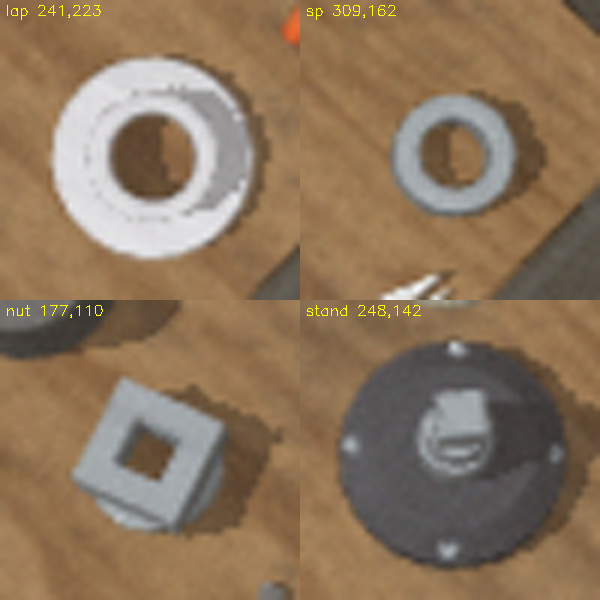

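The close crop confirms all four choices: the white ring, the plain ring, the grey square nut on its round collar, and the stand. The nut's top corners are (124,77), (227,130), (178,228) and (73,177) within its tile. The spindle square sits at about (162,113) within its tile and is turned roughly 9°.

Run:
```python
from h import *
cm=r.camera_model("top")
for n,u,v,z in [("lapflange",241+25.5,223+26.3,.008),("laphole",241+25.5,223+26,.022),("sp",309+25.67,162+26,.016),("nut",177+25.1,110+25.5,.022),("standtop",275,160.8,.076),("base",273.5,167.5,.012),("filetip",348/1.5625,247/1.5625,.01),("fileend",325/1.5625,310/1.5625,.01)]:
    p=ray(cm,u-.5,v-.5,z);print(n,p.round(4))
delta([.412,-.186,.16])
```

```text
lapflange [ 0.4134 -0.1858  0.008 ]
laphole [ 0.4139 -0.1854  0.022 ]
sp [ 0.5435 -0.3353  0.016 ]
nut [ 0.6623 -0.0478  0.022 ]
standtop [ 0.5917 -0.2038  0.076 ]
base [ 0.591  -0.2037  0.012 ]
filetip [ 0.6139 -0.0922  0.01  ]
fileend [ 0.5245 -0.0601  0.01  ]
shift [ 2.224 -2.131  0.474] yaw now 18.2 toolz [-0.     0.001 -1.   ] p [ 0.1946 -0.5936  0.2308]
```

```bash
python3 -m pendant '{"angular":[[0,0,0],[0,0,0],[0,0,0],[0,0,0],[0,0,0],[0,0,0],[0,0,0],[0,0,0],[0,0,0],[0,0,0],[0,0,0],[0,0,0]],"translation":[[0.18,-0.175,0.03],[0.18,-0.175,0.03],[0.18,-0.175,0.03],[0.18,-0.175,0.03],[0.18,-0.175,0.03],[0.18,-0.175,0.03],[0.18,-0.175,0.03],[0.18,-0.175,0.03],[0.18,-0.175,0.03],[0.18,-0.175,0.03],[0.18,-0.175,0.03],[0.18,-0.175,0.03]],"claw":[1,1,1,1,1,1,1,1,1,1,1,1]}' 40
python3 -m pendant '{"angular":[[0,0,0.031],[0,0,0.031],[0,0,0.031],[0,0,0.031],[0,0,0.031],[0,0,0]],"translation":[[0,0,0],[0,0,0],[0,0,0],[0,0,0],[0,0,0],[0,0,0]],"claw":[1,1,1,1,1,1]}'
python3 - <<'E'
from h import *
cm=r.camera_model("wrist");a=r.snapshot("wrist");cv2.imwrite("pics/w1.png",a[:,:,::-1])
print(pix(cm,[.4137,-.1855,.022]),pix(cm,[.4137,-.1855,0]));delta([.4137,-.1855,.010])
E
```

```text
t: 1.15
ee_pos: [0.4049, -0.1919, 0.1771]
tcp_rot: [0.988, 0.158, 0.0, 0.0]
wrist_force: [1.2, -0.3, -0.1]
opening: 0.999
finger_force: 0.0
t: 1.65
ee_pos: [0.4044, -0.1935, 0.1772]
tcp_rot: [0.996, -0.087, -0.0, -0.0]
wrist_force: [-0.1, 0.3, 0.2]
opening: 1.002
finger_force: 0.0
(np.float64(248.23125192957136), np.float64(165.0536753070782)) (np.float64(248.85969893425863), np.float64(160.2966536987831))
shift [ 0.052 -0.063  1.115] yaw now -9.7 toolz [-0.  0. -1.] p [ 0.4044 -0.1936  0.1772]
```

View pics/w1.png

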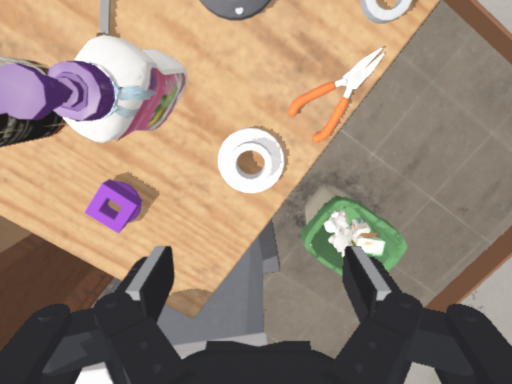

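The wrist view shows the lap disc at about (252,160), where the top camera predicted (248,165). I'll measure both by mask.

```bash
cat >> h.py <<'E'
def blobs(a,roi,lo,hi,z,cm,minA=60):
    x0,y0,x1,y1=roi;m=cv2.inRange(cv2.cvtColor(a,cv2.COLOR_RGB2HSV)[y0:y1,x0:x1],np.array(lo),np.array(hi))
    cs,_=cv2.findContours(m,cv2.RETR_CCOMP,cv2.CHAIN_APPROX_NONE)
    for c in cs:
        if cv2.contourArea(c)<minA:continue
        (u,v),ax,an=cv2.fitEllipse(c);u+=x0;v+=y0
        print("ell",round(u,1),round(v,1),np.round(ax,1),"area",cv2.contourArea(c),[(zz,ray(cm,u,v,zz).round(4)[:2]) for zz in z])
E
python3 - <<'E'
from h import *
cm=r.camera_model("wrist");a=r.snapshot("wrist")
blobs(a,(205,115,300,205),(0,0,100),(180,60,255),(.008,.022),cm)
t=r.snapshot("top");ct=r.camera_model("top")
for roi in[(235,215,300,280),(315,165,355,210)]:blobs(t,roi,(0,0,90),(180,60,255),(.008,.016,.022),ct)
E
```

```text
ell 293.6 197.2 [12.8 24.6] area 167.0 [(0.008, array([ 0.3655, -0.228 ])), (0.022, array([ 0.3708, -0.2271]))]
ell 250.5 159.9 [64.7 66. ] area 3351.0 [(0.008, array([ 0.4155, -0.1879])), (0.022, array([ 0.4185, -0.1888]))]
ell 250.5 161.9 [24.2 27.7] area 521.0 [(0.008, array([ 0.4134, -0.1874])), (0.022, array([ 0.4166, -0.1883]))]
ell 267.0 247.0 [75.7 75.7] area 4096.0 [(0.008, array([ 0.4172, -0.188 ])), (0.016, array([ 0.4171, -0.1877])), (0.022, array([ 0.417 , -0.1875]))]
ell 334.0 187.5 [19.3 20.3] area 304.5 [(0.008, array([ 0.5447, -0.3365])), (0.016, array([ 0.5435, -0.335 ])), (0.022, array([ 0.5426, -0.3338]))]
ell 333.9 187.4 [11.  12.3] area 104.0 [(0.008, array([ 0.545 , -0.3364])), (0.016, array([ 0.5438, -0.3348])), (0.022, array([ 0.5429, -0.3336]))]
```

```bash
python3 -m pendant '{"angular":[[0,0,0],[0,0,0],[0,0,0],[0,0,0],[0,0,0],[0,0,0],[0,0,0],[0,0,0]],"translation":[[0.062,-0.055,0],[0,0,0.2],[0,0,0.25],[0,0,0.25],[0,0,0.2],[0,0,0.14],[0,0,0.075],[0,0,0]],"claw":[1,1,1,1,1,1,1,1]}' 40
python3 -m pendant '{"angular":[[0,0,0],[0,0,0],[0,0,0],[0,0,0],[0,0,0],[0,0,0],[0,0,0],[0,0,0]],"translation":[[0,0,0],[0,0,0],[0,0,0],[0,0,0],[0,0,0],[0,0,0],[0,0,0],[0,0,0]],"claw":[0,0,0,0,0,0,0,0]}' 40
```

```text
t: 2.47
ee_pos: [0.414, -0.1865, 0.0079]
tcp_rot: [0.996, -0.084, -0.002, -0.001]
wrist_force: [-0.3, 0.4, -0.3]
opening: 1.003
finger_force: 0.0
t: 3.13
ee_pos: [0.4156, -0.1875, 0.0114]
tcp_rot: [0.996, -0.085, 0.001, 0.001]
wrist_force: [-2.0, 0.4, 17.3]
opening: 0.519
finger_force: 38.2
```

```bash
python3 -m pendant '{"angular":[[0,0,0],[0,0,0],[0,0,0],[0,0,0],[0,0,0],[0,0,0],[0,0,0],[0,0,0],[0,0,0],[0,0,0],[0,0,0]],"translation":[[0,0,-0.1],[0,0,-0.2],[0,0,-0.25],[0,0,-0.2],[0,0,-0.05],[0.18,-0.013,0],[0.2,-0.014,0],[0.2,-0.014,0],[0.2,-0.014,0],[0.2,-0.014,0],[0,0,0]],"claw":[0,0,0,0,0,0,0,0,0,0,0]}'
python3 - <<'E'
from h import *
cm=r.camera_model("wrist");a=r.snapshot("wrist");s=r.snapshot("scene");print({k:np.round(v,3) for k,v in r.observe().items() if k in("opening","wrist_force")})
delta([.5915,-.2037,.09]);print(pix(cm,[.5915,-.2037,.076]),pix(cm,[.5915,-.2037,.02]),pix(r.camera_model("scene"),[.5915,-.2037,.1]))
u,v=map(int,pix(r.camera_model("scene"),[.5915,-.2037,.1]))
cv2.imwrite("pics/w2.png",np.hstack([cv2.resize(a[:,:,::-1],(448,336)),cv2.resize(s[v-60:v+60,u-60:u+60,::-1],(336,336),interpolation=2)]))
E
```

```text
t: 4.05
ee_pos: [0.5667, -0.2026, 0.1303]
tcp_rot: [0.996, -0.084, 0.002, 0.001]
wrist_force: [-1.6, 1.0, -1.1]
opening: 0.511
finger_force: 41.3
{'wrist_force': array([ 0.171, -0.268, -0.835]), 'opening': np.float64(0.515)}
shift [ 0.196 -0.019  0.265] yaw now -9.7 toolz [ 0. -0. -1.] p [ 0.5621 -0.2016  0.1297]
(np.float64(252.78989403505093), np.float64(176.36213286314174)) (np.float64(253.8126378682789), np.float64(158.9910764404403)) (np.float64(279.5857654383363), np.float64(191.19166453613843))
```

View pics/w2.png

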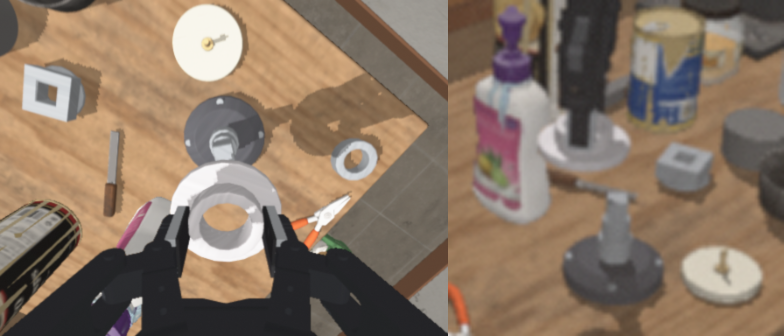

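The wrist view shows the lap held level, with its hole at about (257,243) in full-size pixels. The stand is ahead at about (256,150), with the nut and polish disc untouched. I'll measure the hole and the base in this one view.

Run:
```python
from h import *
cm=r.camera_model("wrist");a=r.snapshot("wrist");p,_=pose();z=p[2]
hsv=cv2.cvtColor(a,cv2.COLOR_RGB2HSV)
for u,v in[(257,249),(257,228),(257,270),(257,278),(230,150),(257,165),(257,200)]:print(u,v,hsv[v,u],a[v,u])
print("column hole", [tuple(int(x) for x in hsv[v,257][1:]) for v in range(212,300,4)])
print("hole wood");blobs(a,(205,205,310,310),(5,80,40),(25,255,255),(z-.0114,),cm)
print("hub/flange bright");blobs(a,(180,175,330,300),(0,0,90),(180,45,255),(z-.0034,z+.0106),cm)
print("base");blobs(a,(195,100,320,190),(0,0,20),(180,70,110),(.012,.02),cm,200)
c=cv2.resize(a[100:310,190:330,::-1],None,fx=2.85,fy=2.85,interpolation=2);cv2.imwrite("pics/w3.png",c);print(c.shape)
```

```text
257 249 [ 15 104 205] [205 163 121]
257 228 [173   6 185] [185 181 182]
257 270 [  0   5 145] [145 142 142]
257 278 [  0   5 148] [148 145 145]
230 150 [126  11 117] [113 112 117]
257 165 [107   9 207] [200 203 207]
257 200 [  0   5 186] [186 182 182]
column hole [(7, 146), (7, 147), (6, 175), (5, 190), (6, 185), (64, 192), (108, 193), (107, 193), (104, 203), (104, 205), (104, 206), (105, 206), (105, 195), (53, 160), (5, 146), (5, 147), (7, 148), (7, 147), (8, 156), (2, 242), (3, 243), (2, 246)]
hole wood
ell 257.6 298.8 [ 25.8 111.7] area 1382.5 [(np.float64(0.11830418266569953), array([ 0.5199, -0.1948]))]
ell 257.6 247.8 [29.9 48.1] area 1124.5 [(np.float64(0.11830418266569953), array([ 0.5554, -0.2008]))]
hub/flange bright
ell 254.0 237.2 [125.1 133.6] area 11963.5 [(np.float64(0.12630418266569954), array([ 0.5667, -0.2008])), (np.float64(0.14030418266569952), array([ 0.5739, -0.2022]))]
ell 257.7 247.8 [33.1 51.1] area 1319.5 [(np.float64(0.12630418266569954), array([ 0.5599, -0.2016])), (np.float64(0.14030418266569952), array([ 0.5677, -0.203 ]))]
base
ell 266.7 140.2 [62.3 83.3] area 2200.0 [(0.012, array([ 0.5996, -0.2163])), (0.02, array([ 0.6009, -0.2162]))]
(598, 399, 3)
```

View pics/w3.png

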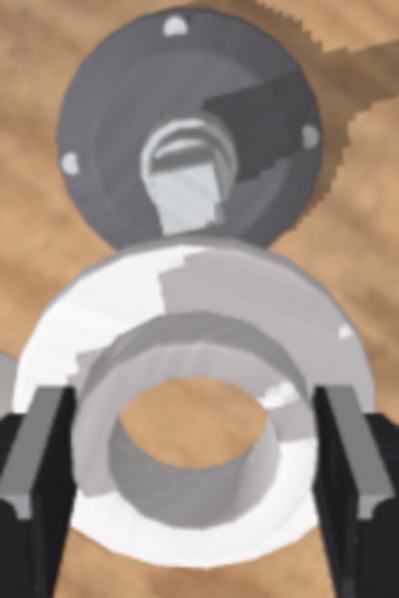

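The crop shows the hub's top hole centred at crop pixel (194,452), the base bolts centred at (190,148) and the spindle's top face at about (190,200), slightly turned.

Run:
```python
from h import *
cm=r.camera_model("wrist");p,q=pose();print(p.round(4))
f=lambda u,v,z:ray(cm,190+u/2.85-.3,100+v/2.85-.3,z)
L=f(194,452,p[2]+.0106);L2=f(194,403,p[2]-.0114+.006)
B=f(190,148.5,.0195);S=f(190,200,.076)
print("lap hole",L.round(4),"flange",L2.round(4),"base",B.round(4),"spindle",S.round(4))
for t in(B,S):
  d=t-L;print(q.inv().apply([d[0],d[1],0])/.15)
c=[f(x,y,.076) for x,y in[(158,177),(213,165),(222,222),(165,236)]]
for i in range(4):
  d=c[(i+1)%4]-c[i];print(np.linalg.norm(d).round(4),np.degrees(np.arctan2(d[1],d[0])).round(1)%90)
```

```text
[ 0.5611 -0.2014  0.1297]
lap hole [ 0.5608 -0.2019  0.1403] flange [ 0.5619 -0.202   0.1243] base [ 0.5913 -0.2057  0.0195] spindle [ 0.59   -0.2058  0.076 ]
[ 2.04756904e-01 -9.17248616e-03 -1.76867409e-04]
[ 1.96412374e-01 -7.11771405e-03 -1.69967854e-04]
0.0134 2.9000000000000057
0.0142 89.6
0.0143 4.799999999999997
0.0147 86.2
```

```bash
python3 -m pendant '{"angular":[[0,0,0],[0,0,0],[0,0,0],[0,0,0],[0,0,0],[0,0,0],[0,0,0]],"translation":[[0.2,-0.01,0],[0,0,0],[0,0,0.15],[0,0,0.15],[0,0,0.13],[0,0,0.05],[0,0,0]],"claw":[0,0,0,0,0,0,0]}'
python3 -m pendant '{"angular":[[0,0,0],[0,0,0],[0,0,0],[0,0,0]],"translation":[[0,0,0.025],[0,0,0.025],[0,0,0.02],[0,0,0]],"claw":[0,0,0,0]}'
```

```text
t: 4.78
ee_pos: [0.5899, -0.205, 0.0566]
tcp_rot: [0.996, -0.085, -0.001, -0.001]
wrist_force: [-0.6, 0.3, -1.2]
opening: 0.518
finger_force: 41.3
t: 5.12
ee_pos: [0.5916, -0.2055, 0.0477]
tcp_rot: [0.996, -0.085, 0.0, 0.0]
wrist_force: [-0.2, -0.0, -2.0]
opening: 0.515
finger_force: 41.3
```

Its underside is past the shoulder at 36 mm with no contact. I'll lower it the rest of the way.

```bash
python3 -m pendant '{"angular":[[0,0,0],[0,0,0],[0,0,0],[0,0,0],[0,0,0],[0,0,0]],"translation":[[0,0,0.03],[0,0,0.03],[0,0,0.025],[0,0,0.02],[0,0,0],[0,0,0]],"claw":[0,0,0,0,0,0]}'
```

```text
t: 5.62
ee_pos: [0.5919, -0.2055, 0.0317]
tcp_rot: [0.996, -0.085, 0.0, 0.0]
wrist_force: [4.0, -0.6, -1.8]
opening: 0.517
finger_force: 41.3
```

```bash
python3 -m pendant '{"angular":[[0,0,0],[0,0,0],[0,0,0],[0,0,0],[0,0,0],[0,0,0],[0,0,0],[0,0,0],[0,0,0],[0,0,0],[0,0,0],[0,0,0]],"translation":[[0,0,0],[0,0,0],[0,0,0],[0,0,0],[0,0,-0.1],[0,0,-0.25],[0,0,-0.25],[-0.03,0.15,-0.2],[-0.04,0.25,-0.03],[-0.04,0.25,0],[-0.05,0.26,0],[0,0,0]],"claw":[1,1,1,1,1,1,1,1,1,1,1,1]}'
python3 - <<'E'
from h import *
cm=r.camera_model("wrist");a=r.snapshot("wrist");cv2.imwrite("pics/w4.png",a[:,:,::-1]);delta([.5445,-.3365,.004])
u,v=map(int,pix(cm,[.5445,-.3365,.016]));print(u,v)
blobs(a,(u-35,v-35,u+35,v+35),(0,0,90),(180,60,255),(.016,),cm)
E
```

```text
t: 6.62
ee_pos: [0.5425, -0.3419, 0.1566]
tcp_rot: [0.996, -0.087, 0.0, 0.001]
wrist_force: [-0.3, -1.4, 0.0]
opening: 1.0
finger_force: 0.0
shift [ 0.005 -0.019  1.016] yaw now -10.0 toolz [ 0.    -0.001 -1.   ] p [ 0.5433 -0.3391  0.1563]
251 175
ell 252.1 172.8 [43.4 43.8] area 1493.0 [(0.016, array([ 0.5469, -0.3376]))]
ell 252.2 172.3 [21.5 24.5] area 408.5 [(0.016, array([ 0.5473, -0.3378]))]
```

View pics/w4.png

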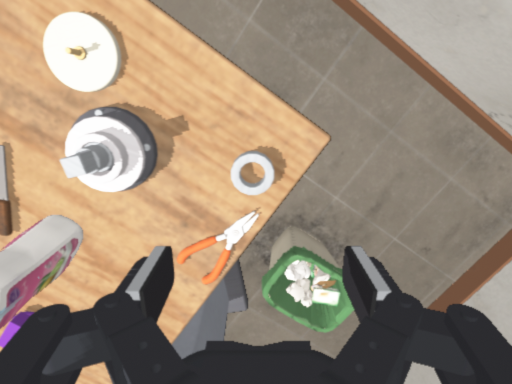

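The view shows the lap down on the stand and the spacer at (252,173). I'll go down and grip it.

```bash
python3 -m pendant '{"angular":[[0,0,0],[0,0,0],[0,0,0],[0,0,0],[0,0,0],[0,0,0],[0,0,0]],"translation":[[0.02,-0.014,0.1],[0,0,0.25],[0,0,0.25],[0,0,0.2],[0,0,0.14],[0,0,0.07],[0,0,0]],"claw":[1,1,1,1,1,1,1]}'
python3 -m pendant '{"angular":[[0,0,0],[0,0,0],[0,0,0],[0,0,0],[0,0,0],[0,0,0],[0,0,0],[0,0,0]],"translation":[[0,0,0],[0,0,0],[0,0,0],[0,0,0],[0,0,0],[0,0,0],[0,0,0],[0,0,0]],"claw":[0,0,0,0,0,0,0,0]}' 40
```

```text
t: 7.25
ee_pos: [0.5471, -0.3329, 0.0026]
tcp_rot: [0.996, -0.085, -0.002, -0.001]
wrist_force: [-1.4, 1.3, 0.4]
opening: 1.004
finger_force: 0.0
t: 7.92
ee_pos: [0.5488, -0.3348, 0.0067]
tcp_rot: [0.996, -0.085, 0.001, 0.001]
wrist_force: [-1.5, 1.9, 13.4]
opening: 0.488
finger_force: 38.6
```

```bash
python3 -m pendant '{"angular":[[0,0,0],[0,0,0],[0,0,0],[0,0,0],[0,0,0],[0,0,0],[0,0,0],[0,0,0],[0,0,0],[0,0,0],[0,0,0]],"translation":[[0,0,-0.1],[0,0,-0.2],[0,0,-0.25],[0,0,-0.2],[-0.03,-0.1,-0.05],[-0.03,-0.2,0],[-0.03,-0.22,0],[-0.04,-0.22,0],[0,-0.16,0],[0,0,0],[0,0,0]],"claw":[0,0,0,0,0,0,0,0,0,0,0]}'
python3 - <<'E'
from h import *
p,q=pose();cm=r.camera_model("wrist");a=r.snapshot("wrist");z=p[2];print(p.round(4))
print("base pix",pix(cm,[.591,-.2055,.076]),"held top pix",pix(cm,[p[0],p[1],z+.0093]))
blobs(a,(205,195,310,310),(0,0,70),(180,45,255),(z-.0067,z+.0093),cm)
c=cv2.resize(a[100:310,190:330,::-1],None,fx=2.85,fy=2.85,interpolation=2);cv2.imwrite("pics/w5.png",c)
E
```

```text
t: 8.83
ee_pos: [0.5517, -0.1965, 0.1252]
tcp_rot: [0.996, -0.084, 0.0, 0.0]
wrist_force: [-0.1, -0.9, 0.4]
opening: 0.487
finger_force: 40.8
[ 0.5517 -0.1965  0.1252]
base pix (np.float64(260.7037034013899), np.float64(155.4192482862662)) held top pix (np.float64(256.867735031963), np.float64(256.4354593188705))
ell 306.2 241.6 [ 6.1 31.4] area 93.5 [(np.float64(0.1185467095845011), array([ 0.547 , -0.2239])), (np.float64(0.1345467095845011), array([ 0.556 , -0.2224]))]
ell 208.2 240.4 [ 8.5 44. ] area 158.5 [(np.float64(0.1185467095845011), array([ 0.5569, -0.1696])), (np.float64(0.1345467095845011), array([ 0.5648, -0.174 ]))]
ell 257.9 254.7 [81.6 82.2] area 5262.0 [(np.float64(0.1185467095845011), array([ 0.5432, -0.1956])), (np.float64(0.1345467095845011), array([ 0.5526, -0.1972]))]
ell 257.7 252.9 [30.  44.9] area 1053.0 [(np.float64(0.1185467095845011), array([ 0.5444, -0.1957])), (np.float64(0.1345467095845011), array([ 0.5537, -0.1973]))]
```

View pics/w5.png

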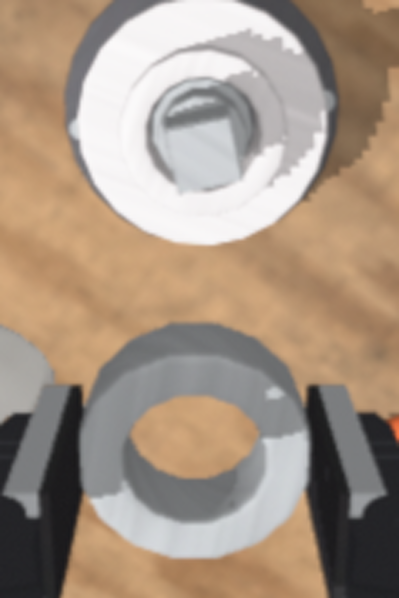

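The view shows the lap lying flat on the base, with the held ring's hole at crop (196,457) and the square's top face centred at about (204,155).

Run:
```python
from h import *
cm=r.camera_model("wrist");p,q=pose();print(p.round(4))
f=lambda u,v,z:ray(cm,190+u/2.85-.3,100+v/2.85-.3,z)
L=f(195.5,457,p[2]+.0093);S=f(204,155,.076)
print("hole",L.round(4),"spindle",S.round(4))
for t in(S,np.array([.591,-.2057,0])):
  d=t-L;print(q.inv().apply([d[0],d[1],0])/.15)
c=[f(x,y,.076) for x,y in[(165,131),(228,117),(243,177),(182,193)]]
for i in range(4):
  d=c[(i+1)%4]-c[i];print(np.linalg.norm(d).round(4),np.degrees(np.arctan2(d[1],d[0])).round(1)%90)
```

```text
[ 0.5518 -0.1976  0.1252]
hole [ 0.5496 -0.198   0.1345] spindle [ 0.5919 -0.2072  0.076 ]
[2.88315160e-01 1.29099601e-02 1.84702668e-04]
[2.80882653e-01 4.17385482e-03 1.77108584e-04]
0.0147 3.0
0.0144 5.099999999999994
0.0147 5.5
0.015 5.1
```

```bash
python3 -m pendant '{"angular":[[0,0,0],[0,0,0],[0,0,0],[0,0,0],[0,0,0],[0,0,0],[0,0,0],[0,0,0]],"translation":[[0.145,0.003,0],[0.144,0.004,0],[0,0,0],[0,0,0.12],[0,0,0.1],[0,0,0.06],[0,0,0.03],[0,0,0]],"claw":[0,0,0,0,0,0,0,0]}'
python3 -m pendant '{"angular":[[0,0,0],[0,0,0],[0,0,0],[0,0,0]],"translation":[[0,0,0.03],[0,0,0.03],[0,0,0.02],[0,0,0]],"claw":[0,0,0,0]}'
```

```text
t: 9.55
ee_pos: [0.5936, -0.2067, 0.0775]
tcp_rot: [0.996, -0.085, -0.001, -0.0]
wrist_force: [0.2, 0.7, -0.7]
opening: 0.487
finger_force: 40.8
t: 9.88
ee_pos: [0.594, -0.2062, 0.0659]
tcp_rot: [0.996, -0.085, -0.0, -0.0]
wrist_force: [0.3, 0.5, -0.3]
opening: 0.492
finger_force: 40.8
```

```bash
python3 -m pendant '{"angular":[[0,0,0],[0,0,0],[0,0,0]],"translation":[[0,0,0.02],[0,0,0.02],[0,0,0]],"claw":[0,0,0]}'
python3 -m pendant '{"angular":[[0,0,0],[0,0,0],[0,0,0],[0,0,0],[0,0,0]],"translation":[[0,0,0.02],[0,0,0.02],[0,0,0.02],[0,0,0.01],[0,0,0]],"claw":[0,0,0,0,0]}'
```

```text
t: 10.13
ee_pos: [0.594, -0.2062, 0.0598]
tcp_rot: [0.996, -0.085, -0.0, -0.0]
wrist_force: [0.1, -0.5, -1.2]
opening: 0.49
finger_force: 40.8
t: 10.55
ee_pos: [0.594, -0.2062, 0.0493]
tcp_rot: [0.996, -0.085, -0.0, -0.0]
wrist_force: [0.0, 0.7, -1.3]
opening: 0.486
finger_force: 40.8
```

```bash
python3 -m pendant '{"angular":[[0,0,0],[0,0,0],[0,0,0],[0,0,0],[0,0,0],[0,0,0],[0,0,0],[0,0,0],[0,0,0],[0,0,0]],"translation":[[0,0,0.008],[0,0,0],[0,0,0],[0,0,0],[0,0,0],[0,0,-0.1],[0,0,-0.25],[0,0,-0.25],[0,0,-0.17],[0,0,0]],"claw":[0,0,1,1,1,1,1,1,1,1]}'
python3 -m pendant '{"angular":[[0,0,0],[0,0,0],[0,0,0],[0,0,0],[0,0,0],[0,0,0.0325],[0,0,0.0325],[0,0,0.0325],[0,0,0],[0,0,0]],"translation":[[0.05,-0.2,0],[0.06,-0.23,0],[0.06,-0.23,0],[0.06,-0.23,0],[0.055,-0.21,0],[0,0,0],[0,0,0],[0,0,0],[0,0,0],[0,0,0]],"claw":[1,1,1,1,1,1,1,1,1,1]}'
python3 - <<'E'
from h import *
cm=r.camera_model("wrist");p,q=pose();a=r.snapshot("wrist");delta([.664,-.050,.01])
u,v=map(int,pix(cm,[.664,-.050,.022]));print(u,v)
hsv=cv2.cvtColor(a,cv2.COLOR_RGB2HSV)
s=a[v-55:v+55,u-65:u+65,::-1];t=a[0:384,0:512,::-1]
cv2.imwrite("pics/w6.png",np.hstack([cv2.resize(s,(454,384),interpolation=2),cv2.resize(t,(340,384))]));print(u-65,v-55,454/130,384/110)
E
```

```text
t: 11.38
ee_pos: [0.5967, -0.2074, 0.1699]
tcp_rot: [0.996, -0.085, 0.004, 0.001]
wrist_force: [-0.2, -0.4, 0.7]
opening: 1.002
finger_force: 0.0
t: 12.22
ee_pos: [0.6642, -0.0509, 0.1638]
tcp_rot: [0.972, -0.234, -0.0, 0.0]
wrist_force: [-0.1, -0.4, -0.2]
opening: 0.998
finger_force: 0.0
shift [-0.004 -0.006  1.026] yaw now -27.1 toolz [-0.  0. -1.] p [ 0.6642 -0.051   0.1639]
256 176
191 121 3.4923076923076923 3.4909090909090907
```

View pics/w6.png

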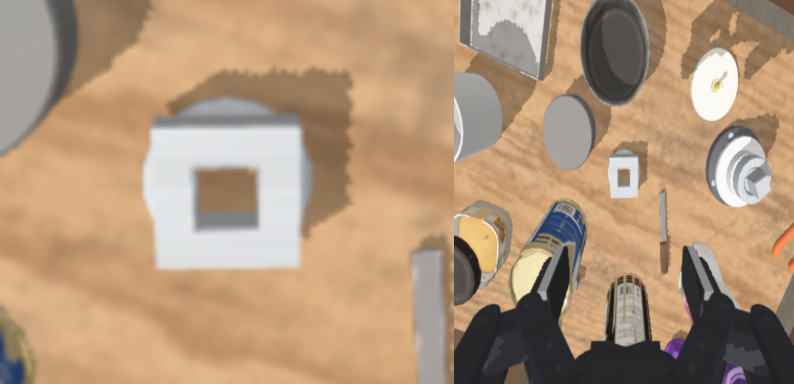

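The view shows the nut square-on to the gripper at (256,177), as predicted, and the fingers are clear of the can. I'll go down and grip it by its square body.

```bash
python3 -m pendant '{"angular":[[0,0,0],[0,0,0],[0,0,0],[0,0,0],[0,0,0],[0,0,0],[0,0,0],[0,0,0]],"translation":[[0,-0.006,0.1],[0,0,0.25],[0,0,0.25],[0,0,0.2],[0,0,0.14],[0,0,0.075],[0,0,0],[0,0,0]],"claw":[1,1,1,1,1,1,1,1]}'
python3 -m pendant '{"angular":[[0,0,0],[0,0,0],[0,0,0],[0,0,0],[0,0,0],[0,0,0],[0,0,0],[0,0,0]],"translation":[[0,0,0],[0,0,0],[0,0,0],[0,0,0],[0,0,0],[0,0,0],[0,0,0],[0,0,0]],"claw":[0,0,0,0,0,0,0,0]}' 40
```

```text
t: 12.93
ee_pos: [0.665, -0.0503, 0.0123]
tcp_rot: [0.972, -0.235, 0.0, -0.0]
wrist_force: [0.4, 0.1, 0.3]
opening: 0.999
finger_force: 0.0
t: 13.6
ee_pos: [0.6653, -0.0502, 0.0131]
tcp_rot: [0.972, -0.236, 0.001, -0.0]
wrist_force: [-2.1, 0.2, 10.2]
opening: 0.474
finger_force: 39.5
```

```bash
python3 -m pendant '{"angular":[[0,0,0],[0,0,0],[0,0,0],[0,0,0],[0,0,0],[0,0,-0.0354],[0,0,-0.0354],[0,0,-0.0354],[0,0,-0.0354],[0,0,-0.0354],[0,0,0],[0,0,0]],"translation":[[0,0,-0.1],[0,0,-0.2],[0,0,-0.25],[0,0,-0.2],[0,0,-0.03],[0,0,0],[0,0,0],[0,0,0],[0,0,0],[0,0,0],[0,0,0],[0,0,0]],"claw":[0,0,0,0,0,0,0,0,0,0,0,0]}'
python3 -m pendant '{"angular":[[0,0,0],[0,0,0],[0,0,0],[0,0,0],[0,0,0],[0,0,0],[0,0,0],[0,0,0]],"translation":[[-0.1,0.18,0],[-0.11,0.2,0],[-0.12,0.22,0],[-0.12,0.21,0],[-0.116,0.186,0],[0,0,0],[0,0,0],[0,0,0]],"claw":[0,0,0,0,0,0,0,0]}'
python3 - <<'E'
from h import *
delta([.593,-.2061,.095]);p,_=pose();cm=r.camera_model("wrist");a=r.snapshot("wrist")
u,v=map(int,pix(cm,[p[0],p[1],p[2]+.009]));print(u,v,p.round(4))
blobs(a,(u-55,v-60,u+55,v+60),(0,0,70),(180,45,255),(p[2]+.0089,),cm,200)
E
```

```text
t: 14.6
ee_pos: [0.6646, -0.0501, 0.1288]
tcp_rot: [0.999, 0.038, -0.0, 0.0]
wrist_force: [0.1, 0.3, -0.7]
opening: 0.477
finger_force: 41.7
t: 15.27
ee_pos: [0.592, -0.2057, 0.1289]
tcp_rot: [0.999, 0.038, 0.0, -0.0]
wrist_force: [-0.7, 0.6, -2.0]
opening: 0.472
finger_force: 41.7
shift [0.006 0.003 0.226] yaw now 4.4 toolz [ 0.  0. -1.] p [ 0.592  -0.2057  0.1289]
257 256 [ 0.592  -0.2057  0.1289]
ell 257.3 246.4 [105.3 111.7] area 8187.5 [(np.float64(0.13780693242564546), array([ 0.5975, -0.2053]))]
ell 257.6 250.6 [17.6 38.2] area 501.0 [(np.float64(0.13780693242564546), array([ 0.5951, -0.2056]))]
```

```bash
python3 -m pendant '{"angular":[[0,0,0],[0,0,0],[0,0,0],[0,0,0],[0,0,0],[0,0,0]],"translation":[[0.006,0.003,0],[0,0,0.12],[0,0,0.09],[0,0,0.05],[0,0,0.015],[0,0,0]],"claw":[0,0,0,0,0,0]}'
python3 -m pendant '{"angular":[[0,0,0],[0,0,0],[0,0,0]],"translation":[[0,0,0.01],[0,0,0.01],[0,0,0]],"claw":[0,0,0]}'
```

```text
t: 15.82
ee_pos: [0.5929, -0.2056, 0.0872]
tcp_rot: [0.999, 0.04, -0.0, -0.0]
wrist_force: [0.8, 0.0, -2.2]
opening: 0.478
finger_force: 41.7
t: 16.07
ee_pos: [0.5931, -0.2062, 0.0849]
tcp_rot: [0.999, 0.04, 0.0, 0.0]
wrist_force: [-0.3, 0.4, -1.2]
opening: 0.479
finger_force: 41.7
```

```bash
python3 -m pendant '{"angular":[[0,0,0],[0,0,0],[0,0,0]],"translation":[[0,0,0.01],[0,0,0.01],[0,0,0]],"claw":[0,0,0]}'
python3 -m pendant '{"angular":[[0,0,0],[0,0,0],[0,0,0]],"translation":[[0,0,0.005],[0,0,0.005],[0,0,0]],"claw":[0,0,0]}'
```

```text
t: 16.32
ee_pos: [0.5933, -0.2062, 0.0817]
tcp_rot: [0.999, 0.04, 0.0, 0.0]
wrist_force: [3.3, 1.5, -1.2]
opening: 0.476
finger_force: 41.7
t: 16.57
ee_pos: [0.5933, -0.2062, 0.0802]
tcp_rot: [0.999, 0.04, 0.0, 0.0]
wrist_force: [4.2, 1.4, 0.5]
opening: 0.479
finger_force: 41.9
```

The nut is starting onto the bevel with a light side force, so I'll ease +x by 0.5 mm and keep going gently.

```bash
python3 -m pendant '{"angular":[[0,0,0],[0,0,0],[0,0,0]],"translation":[[0.004,-0.002,0],[0,0,0.007],[0,0,0]],"claw":[0,0,0]}'
python3 -m pendant '{"angular":[[0,0,0],[0,0,0],[0,0,0]],"translation":[[0,0,0.01],[0,0,0.01],[0,0,0]],"claw":[0,0,0]}'
```

```text
t: 16.82
ee_pos: [0.5934, -0.2059, 0.0789]
tcp_rot: [0.999, 0.04, -0.0, 0.0]
wrist_force: [3.7, 0.6, -0.5]
opening: 0.481
finger_force: 41.8
t: 17.07
ee_pos: [0.5935, -0.2059, 0.0757]
tcp_rot: [0.999, 0.04, 0.0, 0.0]
wrist_force: [4.6, 0.1, -2.0]
opening: 0.476
finger_force: 41.7
```

```bash
python3 -m pendant '{"angular":[[0,0,0],[0,0,0],[0,0,0],[0,0,0]],"translation":[[0.004,0,0],[0,0,0.01],[0,0,0.01],[0,0,0]],"claw":[0,0,0,0]}'
python3 -m pendant '{"angular":[[0,0,0],[0,0,0],[0,0,0]],"translation":[[0,0,0.008],[0,0,0],[0,0,0]],"claw":[0,0,0]}'
```

```text
t: 17.4
ee_pos: [0.5936, -0.2057, 0.0725]
tcp_rot: [0.999, 0.04, -0.0, -0.0]
wrist_force: [0.5, -0.1, -2.1]
opening: 0.475
finger_force: 41.7
t: 17.65
ee_pos: [0.5939, -0.2057, 0.0717]
tcp_rot: [0.999, 0.04, -0.0, -0.0]
wrist_force: [-0.0, -0.0, -1.2]
opening: 0.471
finger_force: 41.7
```

```bash
python3 -m pendant '{"angular":[[0,0,0],[0,0,0],[0,0,0]],"translation":[[0,0,0.005],[0,0,0],[0,0,0]],"claw":[0,0,0]}'
python3 -m pendant '{"angular":[[0,0,0],[0,0,0],[0,0,0]],"translation":[[0,0,0.004],[0,0,0],[0,0,0]],"claw":[0,0,0]}'
```

```text
t: 17.9
ee_pos: [0.5941, -0.2058, 0.0712]
tcp_rot: [0.999, 0.04, 0.0, 0.0]
wrist_force: [-1.1, -0.2, 2.3]
opening: 0.477
finger_force: 42.0
t: 18.15
ee_pos: [0.5941, -0.2058, 0.0711]
tcp_rot: [0.999, 0.04, 0.0, 0.0]
wrist_force: [-3.0, 2.3, 10.9]
opening: 0.479
finger_force: 42.9
```

The nut stopped at 0.0711, so its underside is at 58.0 mm, which is home. I'll release it, retreat and check.

```bash
python3 -m pendant '{"angular":[[0,0,0],[0,0,0],[0,0,0],[0,0,0],[0,0,0],[0,0,0],[0,0,0],[0,0,0],[0,0,0],[0,0,0],[0,0,0]],"translation":[[0,0,-0.004],[0,0,0],[0,0,0],[0,0,0],[0,0,0],[0,0,-0.1],[0,0,-0.2],[0,0,-0.25],[0,0,-0.2],[-0.2,0,0],[0,0,0]],"claw":[0,1,1,1,1,1,1,1,1,1,1]}'
python3 - <<'E'
from h import *
cm=r.camera_model("wrist");a=r.snapshot("wrist");s=r.snapshot("scene");cs=r.camera_model("scene")
def crop(im,cam,h,w,W,H):
    u,v=map(int,pix(cam,[.592,-.206,.045]));v0=max(v-h,0);u0=max(u-w,0)
    return cv2.resize(im[v0:v0+2*h,u0:u0+2*w,::-1],(W,H),interpolation=2)
cv2.imwrite("pics/end.png",np.hstack([crop(a,cm,65,65,400,400),crop(s,cs,40,40,400,400)]))
p=[.592,-.206];print([np.round(pix(cs,[*p,z]),1).tolist() for z in(0,.02,.042,.058,.063,.08)])
E
```

```text
t: 19.07
ee_pos: [0.5616, -0.2083, 0.1852]
tcp_rot: [0.999, 0.04, 0.0, 0.0]
wrist_force: [0.7, -0.9, -0.8]
opening: 1.0
finger_force: 0.0
[[277.4, 228.3], [277.8, 221.3], [278.4, 213.5], [278.8, 207.6], [278.9, 205.8], [279.3, 199.4]]
```

View pics/end.png

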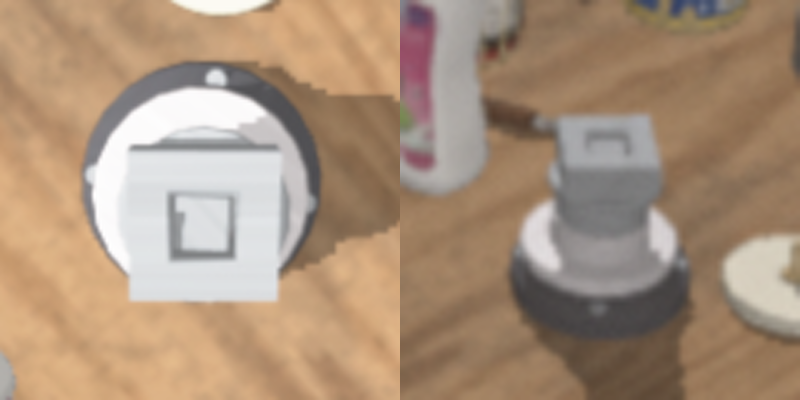

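The picture shows the lap, spacer and nut stacked level. The spindle's square fills the nut's hole near its top face at (205,222), and nothing is touching the stack.

```bash
python3 -c "from cell import r;print(r.hand_in())"
```

```text
the job is handed in; nothing more can be done
None
```

I mounted the lap disc, spacer and clamp nut in that order, each fully home, and handed the job in at about 19 s. I turned the nut to the square's camera-measured angle before lowering it, and it went over with only light side force, so it was never rested and turned on the square as you described.

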